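Wedge up the inspection stage and hold it

ROBOT

A 6-joint arm with a two-finger parallel gripper is mounted at the origin on the work surface. World frame = base frame: x ahead of the robot, y to its left, z up, the work surface at z = 0. Lengths are in m, angles in rad, forces in N, time in s.
With the tool pointing down it reaches from about 0.35 to 0.775 m from the base axis. Payload 5.5 kg.
Tool frame: the origin (TCP) lies between the finger pads; the fingertips stand 22 mm ahead of it and the grasp point (between the pads) lies 3 mm ahead of it; z points along the fingers, y is the line along which they close (so a half turn about z gives the same grasp; the last joint's range is limited). The gripper opens to 85 mm and grips with 20 to 120 N. Pads are 22 mm wide; open, the fingers measure 114 mm over their backs; the gripper's body (76 mm by 85 mm) begins 54 mm behind the grasp point. The pads swing forward as they close: fully open they stand 13 mm farther back than shut.
Start: joints at [0.976, 0.313, 0.046, 1.304, 0, 1.431], TCP at [0.253, 0.517, 0.253] pointing down, gripper open.
Joint ranges: [-2.76, 2.76], [-0.86, 1.69], [-1.03, 1.26], [-2.2, 2.34], [-1.47, 1.5], [-3.14, 3.14]. Speed limits (rad/s): [2.57, 2.57, 3.14, 3.14, 3.14, 3.14].

INTERFACE

Orientations are given as a unit quaternion [w, x, y, z].
In Python, from workcell import env, cams gives the robot as it stands (env), with the cameras (cams).
- The arm moves only by the tool nudge_tcp, called after "Request:" by a JSON object that holds its "method" and its "body", one argument or row to a line. Schema: {"type":"object","properties":{"steps":{"type":"array","items":{"type":"array","items":{"type":"number"},"minItems":6,"maxItems":6},"minItems":1,"maxItems":8},"jaw":{"type":"number"},"clamp_n":{"type":"number"},"only":{"type":"string"},"quiet":{"type":"boolean"},"lines":{"type":"string"}},"required":["steps"],"additionalProperties":false}. steps is a list of rows, 1 to 8 of them, each of 6 numbers: dx, dy, dz in fractions of the full range, 1 being 0.4 m, then a rotation vector rx, ry, rz in shares of 4 rad (1.0 is 4 rad); each row is the pose to reach, as a shift and turn from the pose commanded when the call began, along the tool's axes at that moment; what a row does not reach only later rows make up. A row lasts 1/8 s, in which the tool goes at most 0.0625 m and 0.188 rad, less where a joint would pass 70% of its speed; a pose out of reach is approached as far as the arm can. jaw is the finger opening in m, set as the call begins (left out keeps the last). The fingers move at their own pace and stop on an object; clamp_n is the grip in N (left out, the last holds). Time passes only in rows, so rows that do not move let the fingers close. The tool returns the time, the measured TCP pose, the force, the opening and the grip force at its end. only (a regular expression) keeps the lines of the reply that match it, lines (a string "A,B") keeps lines A to B, and quiet returns only ok. Input that does not fit is refused with a message, and nothing moves.
- env.get_state(): the state, without advancing time (a new reading comes with each control period).
- cams.read_camera(name): name is "scene" or "top" or "wrist"; returns a dict with "image" (420x560x3 uint8, red, green, blue), "K" (3x3 intrinsics, pixels), "R" (3x3) and "t" (3): a world point X has camera coordinates R X + t. Camera axes: x right, y down, z forward; pixel columns grow to the right and rows downward; lengths in m; the calibration is good to about 2 mm. A picture is of the moment at which its call begins. There is no depth.
- env.hand_in(): hands the job in; it is judged then, once.
The state is a dict: "clock": time; "joint_pos": joint angles; "qvel": joint speeds; "tau": joint torques, N m; "tcp_pos": TCP position; "orientation": TCP orientation; "wrist_force": force on the tool from outside, world axes, zero at the start; "ft_torque": the same for the moment, N m; "finger_gap": finger opening in m; "grip_force": force on a finger pad.
Only numpy, scipy, OpenCV 4.12 (cv2) and the standard library are available. Lean on these libraries where they do the work, as an engineer would, in place of code of your own. Each camera call takes 0.05 s, during which the arm holds its last target. There are 200 camera calls.

TASK

Take the tapered metal leveling wedge and slide it, thin tip first and flat on the mat, under the tongue at the front of the inspection stage's hinged plate until the tongue is just lifted, about 5 mm. Finish while still gripping the wedge there, with the plate resting on it; do not touch the stage with the gripper or let the plate rise much higher at any time, and leave the other things on the bench where they are.

Things in the scene. Friction and masses are not known exactly. Their poses are not given: they have to be found in the camera images.
- wedge: leveling wedge, bare grey metal, 0.2 kg, 136 mm long (x), 28 mm wide (y). Origin: centre of its flat underside; +x points to the thin tip. Its top is a ramp from the tip (x = +68 mm, 3 mm high) up to 27 mm at x = -28 mm; behind that a block to grip across its 28 mm width, x = -28 to -68 mm, 34 mm high. Starts flat on the mat, in one of two places, the flat block in the other
- stage_base: fixed base of the inspection stage: grey open frame 180 x 180 mm, 14 mm high, on the level blue mat (mat top at z = 0.002). Origin: centre of its underside. Its -x side is the open front, a channel 136 mm wide between two side rails; the plate is hinged along its +x side. The wedge goes in along its +x. Wedge friction on mat and tongue about 0.6
- tongue (a point): lowest point of the end of the plate's tongue, mid-width. The tongue, 50 mm wide, 8 mm thick, rounded end, sticks out 34 mm beyond the base's front; its end is at x = -124 mm, y = 0 of the base (this point: x = -120 mm). While the plate rests, its underside is 14 mm above the mat. The point rises with the plate
- stage_plate (a joint): tilt (rad) of the stage plate (aluminium, about 0.7 kg, a circuit board clipped on it, highest part 32 mm above the mat) about its rear hinge: 0 = resting on the base, grows as the tongue rises; the tongue is 209 mm from the hinge, 0.01 rad = 2 mm of lift. It falls back by its own weight; 2 to 4 N at the tongue lifts it
- flat_block: flat-topped grey metal block, same material, length (136 mm along its x) and width (28 mm) as the wedge but evenly 27 mm high with no taper; not needed. Origin: centre of its underside
- circuit_board: green loose circuit board, 75 x 45 mm, to be left alone. Origin: centre of its underside
- battery: flat black battery pack 55 x 85 x 6 mm, to be left alone. Origin: centre of its underside
- blue_case: blue metal case 75 x 100 x 28 mm, to be left alone. Origin: centre of its underside
- screwdriver: screwdriver 170 mm long lying on the mat, to be left alone
- solvent_jar: brown glass bottle, 50 mm across, 85 mm high, to be left alone. Origin: centre of its underside
- parts_dish: small steel dish, 64 mm across, 20 mm high, to be left alone. Origin: centre of its underside

How it is judged:
By the outcome, as a careful person would: the job done as asked, in the order asked, and still so for the second after the job is handed in, while the arm keeps its last pose, push and grip.
It also fails if it takes over 38 s, if anything falls off the work surface, if the arm or the gripper's body presses on something with over 40 N, if the wrist force passes 120 N, or if a joint passes its speed limit or range.

## Working session

There is one attempt and no reset: what is moved stays moved. The work goes in short steps, Python scripts to look and compute and a tool call to move; the robot and the scene stay as the last step left them, time stands still between calls to the robot, and variables do not carry over. Pictures are saved under pics/ and viewed, at most 10 in all, crops included, and the job is handed in when it is done.

```bash
mkdir -p pics; ls; python3 - <<'E'
from workcell import env, cams
import cv2,numpy as np
for n in("scene","top"):
    c=cams.read_camera(n); cv2.imwrite(f"pics/{n}0.png",c["image"][:,:,::-1]); print(n,c["K"].round(1).tolist(),c["R"].round(3).tolist(),c["t"].round(3).tolist())
s=env.get_state(); print(s)
E
```

```text
pics
workcell.py
scene [[502.0, 0.0, 282.1], [0.0, 502.0, 218.2], [0.0, 0.0, 1.0]] [[-0.496, 0.868, -0.021], [0.601, 0.326, -0.73], [-0.627, -0.375, -0.683]] [0.2, -0.291, 1.558]
top [[453.0, 0.0, 281.2], [0.0, 453.0, 208.0], [0.0, 0.0, 1.0]] [[-0.003, -1.0, -0.001], [-0.978, 0.003, -0.209], [0.209, 0.0, -0.978]] [0.059, 0.531, 1.089]
{'clock': 0.1, 'joint_pos': array([9.76401941e-01, 3.13897313e-01, 4.51048307e-02, 1.30361088e+00,
       3.15577301e-05, 1.43121620e+00]), 'qvel': array([ 0.00073611, -0.00179742,  0.00300792,  0.00069586, -0.00044748,
       -0.00211541]), 'tau': array([ 3.97467142e-03, -4.81721985e+01,  2.99245030e+01,  1.26852936e-02,
       -7.47859553e-05,  1.35225143e-06]), 'tcp_pos': array([0.25234922, 0.51620242, 0.25251895]), 'orientation': array([-3.03034141e-04,  2.25452108e-01,  9.74253920e-01, -7.44351573e-04]), 'wrist_force': array([ 0.45048117, -0.37712471, -0.00875678]), 'ft_torque': array([ 0.02553247,  0.01769103, -0.03805002]), 'grip_force': 0.0, 'finger_gap': 0.08533613718570225}
```

View pics/scene0.png

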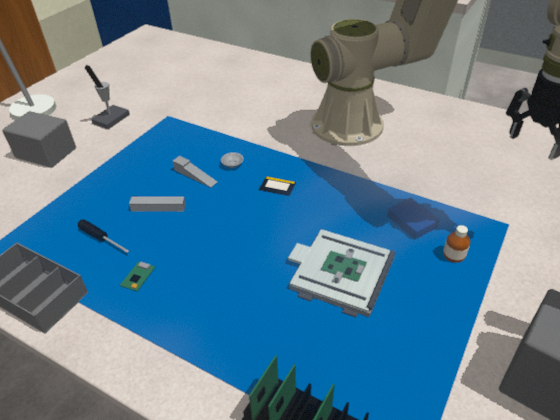

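View pics/top0.png

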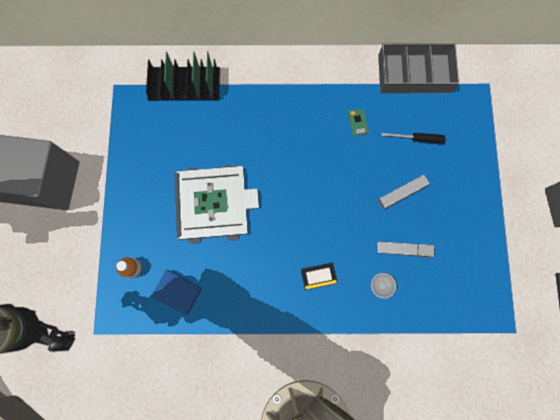

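The top view shows the wedge at about (405,249), with its block on the right (425,250) and its tip on the left (378,247). The flat block is at (404,191). The stage is around (212,203), with its tongue pointing right at (253,198). The scene view agrees: the wedge's block is at (182,165) and its tip at (215,184).

```bash
cat > h.py <<'E'
import cv2,numpy as np
from workcell import env, cams
def ray(c,uv,z):
    d=c["R"].T@np.linalg.inv(c["K"])@np.array([*uv,1.]); o=-c["R"].T@c["t"]
    return o+d*(z-o[2])/d[2]
def tri(cs,uvs):
    A=[];b=[]
    for c,uv in zip(cs,uvs):
        d=c["R"].T@np.linalg.inv(c["K"])@np.array([*uv,1.]); d/=np.linalg.norm(d); o=-c["R"].T@c["t"]
        P=np.eye(3)-np.outer(d,d); A.append(P); b.append(P@o)
    A=np.vstack(A);b=np.hstack(b); x=np.linalg.lstsq(A,b,rcond=None)[0]; return x,np.linalg.norm(A@x-b)
def proj(c,X):
    p=c["K"]@(c["R"]@np.asarray(X)+c["t"]); return p[:2]/p[2]
def blobs(img,roi=None,smin=110):
    hsv=cv2.cvtColor(img,cv2.COLOR_RGB2HSV)
    m=((hsv[:,:,1]<smin)&(hsv[:,:,2]>60)).astype(np.uint8)*255
    if roi:
        k=np.zeros_like(m); x0,y0,x1,y1=roi; k[y0:y1,x0:x1]=255; m&=k
    return m,sorted(cv2.findContours(m,cv2.RETR_EXTERNAL,cv2.CHAIN_APPROX_NONE)[0],key=cv2.contourArea)[::-1]
E
python3 - <<'E'
from h import *
t=cams.read_camera("top"); s=cams.read_camera("scene")
for n,c,rois in(("top",t,[(365,230,445,265),(365,165,440,215),(160,150,275,255)]),("scene",s,[(165,150,222,192),(120,190,192,216),(280,225,400,320)])):
    for r in rois:
        m,cs=blobs(c["image"],r)
        b=cs[0]; ap=cv2.approxPolyDP(b,2.5,True)[:,0]
        print(n,cv2.contourArea(b),cv2.minAreaRect(b),ap.tolist())
        if n=="top":print([ray(c,p,0.01)[:2].round(3).tolist() for p in cv2.boxPoints(cv2.minAreaRect(b))])
out=[cv2.resize(t["image"][150:260,160:280],None,fx=4,fy=4,interpolation=2),cv2.resize(s["image"][220:330,280:400],None,fx=4,fy=4,interpolation=2)]
a=np.hstack([cv2.resize(o,(400,367)) for o in out])
b=np.hstack([cv2.resize(t["image"][225:270,360:450],(400,200),interpolation=2),cv2.resize(s["image"][150:195,155:245],(400,200),interpolation=2)])
cv2.imwrite("pics/c1.png",np.vstack([a,b])[:,:,::-1])
E
```

```text
top 615.0 ((405.2148742675781, 248.87274169921875), (57.07440185546875, 12.299957275390625), 3.7313966751098633) [[377, 243], [377, 252], [433, 256], [433, 245]]
[[0.421, -0.188], [0.453, -0.191], [0.443, -0.338], [0.411, -0.334]]
top 577.5 ((403.2408752441406, 191.44725036621094), (12.258867263793945, 53.505558013916016), 61.69924545288086) [[428, 181], [421, 175], [378, 201], [385, 208], [426, 186]]
[[0.565, -0.196], [0.634, -0.325], [0.604, -0.338], [0.536, -0.21]]
top 5035.5 ((216.4779052734375, 203.39366149902344), (74.67385864257812, 83.96768188476562), 85.36454010009766) [[242, 166], [191, 168], [175, 173], [179, 239], [188, 238], [189, 243], [199, 242], [200, 237], [226, 235], [227, 239], [237, 239], [238, 234], [247, 233], [246, 209], [258, 207], [257, 189], [244, 188]]
[[0.647, 0.351], [0.666, 0.126], [0.464, 0.109], [0.447, 0.325]]
scene 510.0 ((194.40000915527344, 171.2000274658203), (48.299068450927734, 15.20526123046875), 26.56505012512207) [[173, 160], [175, 170], [209, 186], [216, 182], [187, 159], [179, 156]]
scene 707.0 ((156.5258026123047, 203.2877960205078), (55.09391403198242, 14.507354736328125), 1.2188751697540283) [[129, 202], [131, 210], [182, 211], [183, 197], [132, 196]]
scene 5936.5 ((335.7811584472656, 269.9120788574219), (99.36860656738281, 74.2907943725586), 19.50244903564453) [[295, 245], [288, 259], [300, 264], [290, 281], [291, 289], [298, 291], [301, 297], [310, 300], [316, 297], [341, 306], [349, 314], [369, 315], [393, 251], [322, 229], [310, 246]]
```

View pics/c1.png

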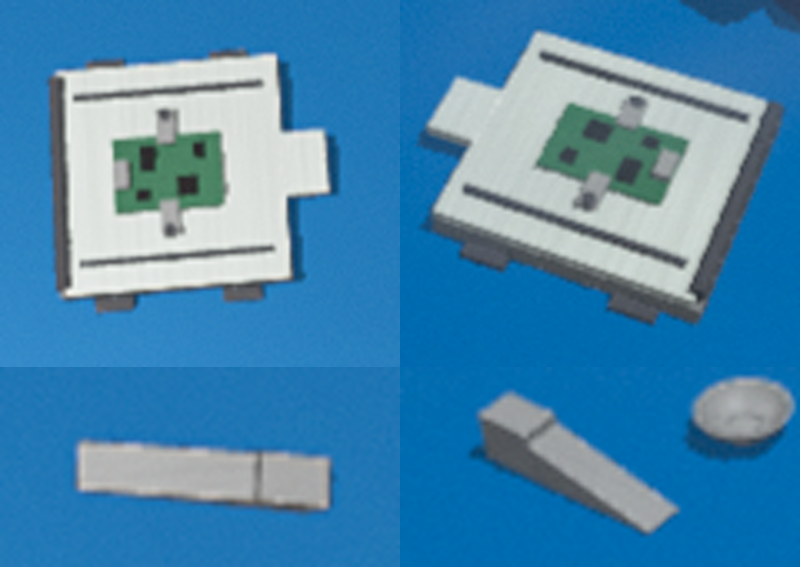

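The crop confirms that the wedge is the lower item: its block is at the right end in the top view and its tip points left, towards the tongue. The tongue's end edge is clear in both views. Next I'll work out coarse poses and where the wrist camera sits.

```bash
cat >> h.py <<'E'
from scipy.spatial.transform import Rotation as Ro
def tool():
    s=env.get_state(); q=s["orientation"]; return s["tcp_pos"],Ro.from_quat([q[1],q[2],q[3],q[0]])
def delta(p,yaw):
    """tool down, tool y axis at world angle yaw -> shift & rotvec in current tool axes"""
    p0,R0=tool(); y=np.array([np.cos(yaw),np.sin(yaw),0]); z=np.array([0,0,-1.]); x=np.cross(y,z)
    R=Ro.from_matrix(np.c_[x,y,z]); return R0.inv().apply(np.asarray(p)-p0).round(4).tolist(),(R0.inv()*R).as_rotvec().round(4).tolist()
E
python3 - <<'E'
from h import *
t=cams.read_camera("top"); s=cams.read_camera("scene");w=cams.read_camera("wrist")
P=[]
for n,a,b in(("tongue +x",(257.5,189),(288,258.5)),("tongue -x",(258.5,207),(296,244)),("rear+x",(191,168.5),(349,309)),
   ("wedge tip+x",(377.5,243.5),(208.5,186)),("tip-x",(377.5,252.5),(216,182)),("back+x",(433.5,246),(174,160.5)),("back-x",(433.5,256),(180,156))):
    x,e=tri([t,s],[a,b]); print(n,x.round(4),round(e,4))
p0,R0=tool(); Rc=w["R"].T; print("cam in tool",R0.inv().apply(-Rc@w["t"]-p0).round(4),"axes",(R0.inv().as_matrix()@Rc).round(3).tolist(),w["K"][0,0])
print(delta((0.55,0.05,0.25),0.0))
E
```

```text
tongue +x [0.5901 0.1209 0.0173] 0.0023
tongue -x [0.5419 0.1166 0.0181] 0.0004
rear+x [0.6487 0.2984 0.0138] 0.0008
wedge tip+x [ 0.4492 -0.1971  0.0013] 0.0052
tip-x [ 0.4244 -0.1938 -0.0007] 0.0011
back+x [ 0.4351 -0.3267  0.033 ] 0.0029
back-x [ 0.41   -0.3253  0.0325] 0.0025
cam in tool [ 0.0846 -0.0004 -0.1203] axes [[0.001, -0.945, -0.328], [1.0, 0.001, 0.0], [0.0, -0.328, 0.945]] 374.0832529912037
([-0.4721, -0.2884, 0.0032], [-0.0003, 0.0001, 1.116])
```

The rows are not in the units I measure in: shifts go in shares of 0.4 m and turns go in shares of 4 rad. I convert before sending: -0.4 m is -1, -0.06 m is -0.15, 1.116 rad is 0.279.

Request:
{"method": "nudge_tcp", "body": {
  "steps": [
    [-0.125, -0.075, 0, 0, 0, 0.035],
    [-0.25, -0.15, 0, 0, 0, 0.07],
    [-0.375, -0.225, 0.025, 0, 0, 0.105],
    [-0.5, -0.3, 0.05, 0, 0, 0.14],
    [-0.625, -0.375, 0.075, 0, 0, 0.175],
    [-0.75, -0.45, 0.075, 0, 0, 0.21],
    [-0.875, -0.5125, 0.1, 0, 0, 0.245],
    [-1, -0.575, 0.125, 0, 0, 0.279]
  ]
}}

```text
clock: 1.35
tcp_pos: [0.5121, 0.1326, 0.2035]
orientation: [0.0, 0.709, 0.705, 0.001]
wrist_force: [0.9, 1.3, 1.0]
finger_gap: 0.0856
grip_force: 0.0
```

```bash
python3 - <<'E'
from h import *
print(delta((0.566,0.06,0.2),0))
E
```

```text
([-0.0723, 0.0543, 0.0035], [0.0012, -0.0004, -0.0048])
```

To row units: -0.072 m is -0.18, 0.054 m is 0.135.

Request:
{"method": "nudge_tcp", "body": {
  "steps": [
    [-0.09, 0.0675, 0, 0, 0, 0],
    [-0.18, 0.135, 0, 0, 0, 0],
    [-0.18, 0.135, 0, 0, 0, 0],
    [-0.18, 0.135, 0, 0, 0, 0]
  ]
}}

```text
clock: 1.85
tcp_pos: [0.5644, 0.0624, 0.203]
orientation: [-0.001, 0.707, 0.707, -0.0]
wrist_force: [0.3, 0.7, 0.6]
finger_gap: 0.0854
grip_force: 0.0
```

```bash
python3 - <<'E'
from h import *
import pickle
w=cams.read_camera("wrist"); pickle.dump(w,open("w1.pkl","wb")); cv2.imwrite("pics/w1.png",w["image"][:,:,::-1])
E
```

```text
(no output)
```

View pics/w1.png

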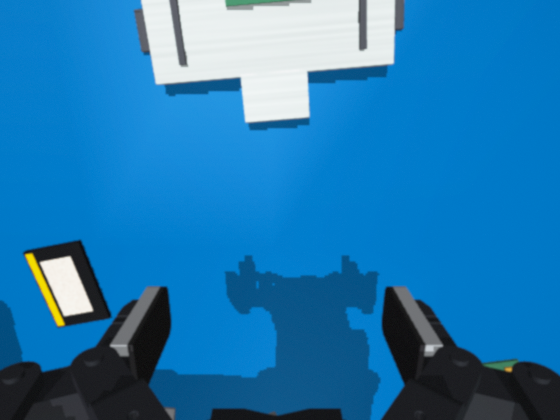

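The tongue's end corners are at about (246,122) and (310,117), and the plate's front edge runs from (155,84) to (394,64). I'll take a second wrist view 60 mm further back for stereo.

To row units: -0.06 m is -0.15, -0.03 m is -0.075.

Request:
{"method": "nudge_tcp", "body": {
  "steps": [
    [-0.075, 0, 0, 0, 0, 0],
    [-0.15, 0, 0, 0, 0, 0],
    [-0.15, 0, 0, 0, 0, 0],
    [-0.15, 0, 0, 0, 0, 0]
  ]
}}

```text
clock: 2.4
tcp_pos: [0.5645, 0.0035, 0.2035]
orientation: [-0.0, 0.707, 0.708, 0.0]
wrist_force: [-0.4, -0.3, 0.0]
finger_gap: 0.0852
grip_force: 0.0
```

```bash
cat > tongue.py <<'E'
from h import *
import pickle,sys
w1=pickle.load(open("w1.pkl","rb")); w2=cams.read_camera("wrist"); pickle.dump(w2,open("w2.pkl","wb"))
def white(c):
    hsv=cv2.cvtColor(c["image"],cv2.COLOR_RGB2HSV); m=((hsv[:,:,1]<60)&(hsv[:,:,2]>150)).astype(np.uint8)*255
    m[200:]=0; m[:,:130]=0; m[:,410:]=0
    return max(cv2.findContours(m,cv2.RETR_EXTERNAL,cv2.CHAIN_APPROX_NONE)[0],key=cv2.contourArea)
A=[]
for c in(w1,w2):
    b=white(c); ap=cv2.approxPolyDP(b,4,True)[:,0]
    i=np.argsort(-ap[:,1])[:2]; q=ap[i][np.argsort(ap[i][:,0])]
    A.append(q.astype(float)); print(ap.tolist()); print("z=.024:",[ray(c,p+.5,.024).round(4).tolist() for p in q])
for k in(0,1): print(tri([w1,w2],[A[0][k]+.5,A[1][k]+.5]))
E
python3 tongue.py
```

```text
[[141, 0], [156, 83], [240, 77], [248, 122], [307, 117], [308, 71], [393, 62], [394, 0], [366, 0], [363, 50], [358, 48], [358, 0], [227, 7], [225, 0], [178, 0], [186, 66], [178, 62], [169, 0]]
z=.024: [[0.5427, 0.1168, 0.024], [0.5888, 0.1207, 0.024]]
[[239, 0], [245, 40], [311, 32], [309, 0]]
z=.024: [[0.5419, 0.1165, 0.024], [0.5901, 0.122, 0.024]]
(array([0.54222146, 0.1166786 , 0.02258536]), np.float64(0.0005636118608101072))
(array([0.58886865, 0.12122197, 0.03066683]), np.float64(0.0008977094830192532))
```

The tongue's end edge is centred near (0.566, 0.119) with its top at z≈0.025, and the stage is turned about 5° (its +x axis at about 95°). Next I'll view the wedge from above.

To row units: -0.3 m is -0.75, -0.14 m is -0.35, 0.11 rad is 0.0275.

Request:
{"method": "nudge_tcp", "body": {
  "steps": [
    [-0.125, -0.05, 0, 0, 0, 0.005],
    [-0.25, -0.1, 0, 0, 0, 0.01],
    [-0.375, -0.175, 0, 0, 0, 0.015],
    [-0.5, -0.225, 0, 0, 0, 0.02],
    [-0.625, -0.275, 0, 0, 0, 0.025],
    [-0.75, -0.35, 0, 0, 0, 0.0275],
    [-0.75, -0.35, 0, 0, 0, 0.0275],
    [-0.75, -0.35, 0, 0, 0, 0.0275]
  ]
}}

```text
clock: 3.45
tcp_pos: [0.4252, -0.2969, 0.2033]
orientation: [-0.0, 0.745, 0.667, 0.0]
wrist_force: [1.2, -0.1, -0.3]
finger_gap: 0.0851
grip_force: 0.0
```

```bash
python3 - <<'E'
from h import *
import pickle
w1=pickle.load(open("w1.pkl","rb"))
a,b=[ray(w1,np.array(p)+.5,.024) for p in((156,83),(393,62))]; print("front edge",a.round(4),b.round(4),np.degrees(np.arctan2(*(b-a)[1::-1])))
w=cams.read_camera("wrist"); pickle.dump(w,open("w3.pkl","wb")); cv2.imwrite("pics/w3.png",w["image"][:,:,::-1])
m,cs=blobs(w["image"]); 
for b in cs[:4]: print(cv2.contourArea(b),cv2.approxPolyDP(b,3,True)[:,0].tolist())
E
```

```text
front edge [0.4737 0.1456 0.024 ] [0.6517 0.1606 0.024 ] 4.7923896698803095
15890.0 [[0, 49], [0, 371], [14, 364], [34, 362], [41, 372], [70, 366], [81, 353], [97, 345]]
7953.5 [[439, 44], [407, 64], [406, 69], [475, 198], [491, 208], [521, 188], [451, 44]]
5969.0 [[260, 55], [261, 228], [293, 229], [295, 55]]
5615.5 [[124, 38], [112, 51], [107, 68], [116, 100], [144, 119], [172, 115], [184, 103], [190, 86], [183, 56], [168, 40], [152, 33]]
```

View pics/w3.png

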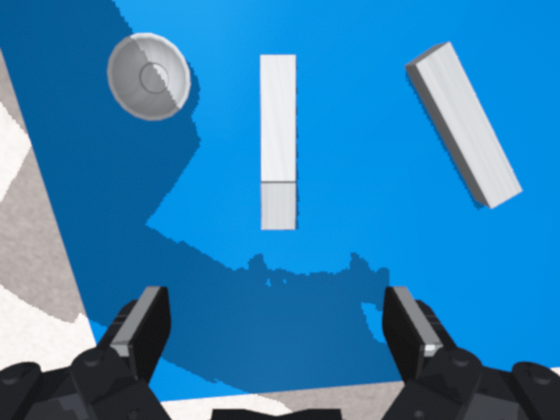

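The wedge is aligned with the image: tip edge at row 55 (columns 260–296), step at row 182 and block rear edge at row 229 (columns 261–295). I'll ray-cast these points, then take a second, lower view.

```bash
cat > wedge.py <<'E'
from h import *
import pickle
def pts(c,lo=240,hi=320,below=300):
    m,_=blobs(c["image"],(lo,0,hi,below)); b=max(cv2.findContours(m,cv2.RETR_EXTERNAL,cv2.CHAIN_APPROX_NONE)[0],key=cv2.contourArea)[:,0].astype(float)+.5
    t=b[:,1].min(); e=b[:,1].max(); g=lambda y:np.array([b[abs(b[:,1]-y)<4,0].min(),b[abs(b[:,1]-y)<4,0].max()])
    return np.array([g(t+4).mean(),t]),np.array([g(e-4).mean(),e])
def solve(c):
    a,b=pts(c); A=ray(c,a,.005);B=ray(c,b,.036); d=A-B; th=np.arctan2(d[1],d[0]); u=np.array([np.cos(th),np.sin(th)])
    print(a,b,"tip",A.round(4),"back",B.round(4),"len",np.hypot(*d[:2]).round(4),"yaw",np.degrees(th).round(2),"origin",((A+B)[:2]/2).round(4)); 
    g=B[:2]+.02*u; print("grasp xy",g.round(4)); return a,b,g,th
E
python3 - <<'E'
from wedge import *
w=pickle.load(open("w3.pkl","rb")); a,b,g,th=solve(w)
print(delta((*g,.12),th-np.pi/2))
E
```

```text
[278.   55.5] [278.5 229.5] tip [ 0.4381 -0.1935  0.005 ] back [ 0.424  -0.3277  0.036 ] len 0.135 yaw 83.98 origin [ 0.4311 -0.2606]
grasp xy [ 0.4261 -0.3079]
([-0.0114, 0.0019, 0.0833], [0.0, -0.0007, -0.0033])
```

To row units: 0.083 m is 0.2075, 0.04 m is 0.1, -0.003 rad is -0.0008.

Request:
{"method": "nudge_tcp", "body": {
  "steps": [
    [-0.015, 0.0025, 0.1, 0, 0, 0],
    [-0.0275, 0.005, 0.2075, 0, 0, -0.0008],
    [-0.0275, 0.005, 0.2075, 0, 0, -0.0008],
    [-0.0275, 0.005, 0.2075, 0, 0, -0.0008]
  ]
}}

```text
clock: 4.0
tcp_pos: [0.4268, -0.3081, 0.1215]
orientation: [0.0, 0.743, 0.669, 0.0]
wrist_force: [-0.3, -0.2, 0.4]
finger_gap: 0.0852
grip_force: 0.0
```

```bash
python3 - <<'E'
from wedge import *
w=pickle.load(open("w3.pkl","rb")); a,b,_,_=solve(w); c=cams.read_camera("wrist"); a2,b2,g,th=solve(c)
print(tri([w,c],[a,a2]),tri([w,c],[b,b2])); print(delta((*g,.03),th-np.pi/2))
E
```

```text
[278.   55.5] [278.5 229.5] tip [ 0.4381 -0.1935  0.005 ] back [ 0.424  -0.3277  0.036 ] len 0.135 yaw 83.98 origin [ 0.4311 -0.2606]
grasp xy [ 0.4261 -0.3079]
[274.5  23.5] [274.5 261.5] tip [ 0.438  -0.1929  0.005 ] back [ 0.4239 -0.3273  0.036 ] len 0.1351 yaw 84.0 origin [ 0.431  -0.2601]
grasp xy [ 0.426  -0.3074]
(array([ 0.43798718, -0.19394462,  0.0126798 ]), np.float64(8.668891609885233e-05)) (array([ 0.42374867, -0.32951324,  0.03151249]), np.float64(0.00013262499153185466))
([0.0014, -0.0014, 0.0921], [0.002, 0.0013, -0.0007])
```

To row units: 0.09 m is 0.225, 0.08 m is 0.2.

Request:
{"method": "nudge_tcp", "body": {
  "steps": [
    [0, -0.0025, 0.075, 0, 0, 0],
    [0.0025, -0.0025, 0.15, 0, 0, 0],
    [0.0025, -0.0025, 0.2, 0, 0, 0],
    [0.0025, -0.0025, 0.225, 0, 0, 0],
    [0.0025, -0.0025, 0.225, 0, 0, 0],
    [0.0025, -0.0025, 0.225, 0, 0, 0]
  ]
}}

```text
clock: 4.8
tcp_pos: [0.4257, -0.3085, 0.0316]
orientation: [0.001, 0.744, 0.668, 0.0]
wrist_force: [-0.0, 0.0, -0.2]
finger_gap: 0.0858
grip_force: 0.0
```

Request:
{"method": "nudge_tcp", "body": {
  "steps": [
    [0, 0, 0, 0, 0, 0],
    [0, 0, 0, 0, 0, 0],
    [0, 0, 0, 0, 0, 0],
    [0, 0, 0, 0, 0, 0],
    [0, 0, 0, 0, 0, 0],
    [0, 0, 0, 0, 0, 0]
  ],
  "jaw": 0.0,
  "clamp_n": 60
}}

```text
clock: 5.55
tcp_pos: [0.4251, -0.3081, 0.0307]
orientation: [0.0, 0.744, 0.668, 0.0]
wrist_force: [0.7, -0.3, 5.0]
finger_gap: 0.0269
grip_force: 60.3
```

Gripped at a 27 mm gap with the wedge centred. I'll lift it and carry it to 25 mm in front of the tongue.

To row units: -0.06 m is -0.15, -0.04 m is -0.1.

Request:
{"method": "nudge_tcp", "body": {
  "steps": [
    [0, 0, -0.05, 0, 0, 0],
    [0, 0, -0.1, 0, 0, 0],
    [0, 0, -0.15, 0, 0, 0],
    [0, 0, -0.15, 0, 0, 0],
    [0, 0, -0.15, 0, 0, 0]
  ]
}}

```text
clock: 6.18
tcp_pos: [0.4242, -0.3072, 0.0891]
orientation: [-0.001, 0.744, 0.668, -0.0]
wrist_force: [-0.8, 0.1, -2.7]
finger_gap: 0.0268
grip_force: 59.6
```

```bash
python3 - <<'E'
from h import *
print(delta((0.5783,-0.0216,.0907),np.radians(5.0)))
c=cams.read_camera("wrist"); cv2.imwrite("pics/w5.png",c["image"][:,:,::-1])
E
```

```text
([0.3005, 0.1227, -0.0014], [-0.0013, -0.0013, -0.1943])
```

View pics/w5.png

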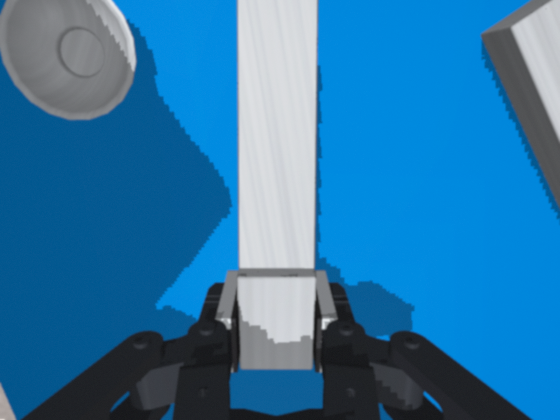

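The wedge is held straight between the pads (columns 238–318), with its block front flush with the pads' front at row about 270.

To row units: 0.3 m is 0.75, 0.123 m is 0.3075, -0.194 rad is -0.0485.

Request:
{"method": "nudge_tcp", "body": {
  "steps": [
    [0.1, 0.025, 0, 0, 0, 0],
    [0.225, 0.075, 0, 0, 0, -0.01],
    [0.35, 0.125, 0, 0, 0, -0.02],
    [0.475, 0.175, 0, 0, 0, -0.03],
    [0.6, 0.225, 0, 0, 0, -0.04],
    [0.7, 0.2875, 0, 0, 0, -0.0475],
    [0.75, 0.3075, 0, 0, 0, -0.0485],
    [0.75, 0.3075, 0, 0, 0, -0.0485]
  ]
}}

```text
clock: 7.22
tcp_pos: [0.5788, -0.0214, 0.0891]
orientation: [-0.001, 0.675, 0.738, -0.001]
wrist_force: [-0.2, -0.8, -1.4]
finger_gap: 0.027
grip_force: 59.6
```

```bash
python3 - <<'E'
from h import *
print(delta((0.5783,-0.0216,.0907),np.radians(5.0)))
E
```

```text
([-0.0001, -0.0005, -0.0016], [-0.002, -0.0004, 0.0018])
```

To row units: 0.06 m is 0.15, 0.059 m is 0.1475.

Request:
{"method": "nudge_tcp", "body": {
  "steps": [
    [0, 0, 0.05, 0, 0, 0],
    [0, 0, 0.1, 0, 0, 0],
    [0, 0, 0.1325, 0, 0, 0],
    [0, 0, 0.1425, 0, 0, 0],
    [0, 0, 0.1475, 0, 0, 0],
    [0, 0, 0.15, 0, 0, 0],
    [0, 0, 0.15, 0, 0, 0]
  ]
}}

```text
clock: 8.1
tcp_pos: [0.5796, -0.0227, 0.0308]
orientation: [0.0, 0.676, 0.737, 0.0]
wrist_force: [0.2, -0.4, -1.8]
finger_gap: 0.0268
grip_force: 59.7
```

```bash
python3 - <<'E'
from h import *
c=cams.read_camera("wrist"); s=cams.read_camera("scene"); t=cams.read_camera("top")
a=cv2.resize(s["image"][200:320,190:350],(400,300),interpolation=2); b=cv2.resize(t["image"][150:255,220:360],(400,300),interpolation=2)
cv2.imwrite("pics/w6.png",np.vstack([np.hstack([a,b]),np.hstack([cv2.resize(c["image"],(400,300)),0*a])])[:,:,::-1])
E
```

```text
(no output)
```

View pics/w6.png

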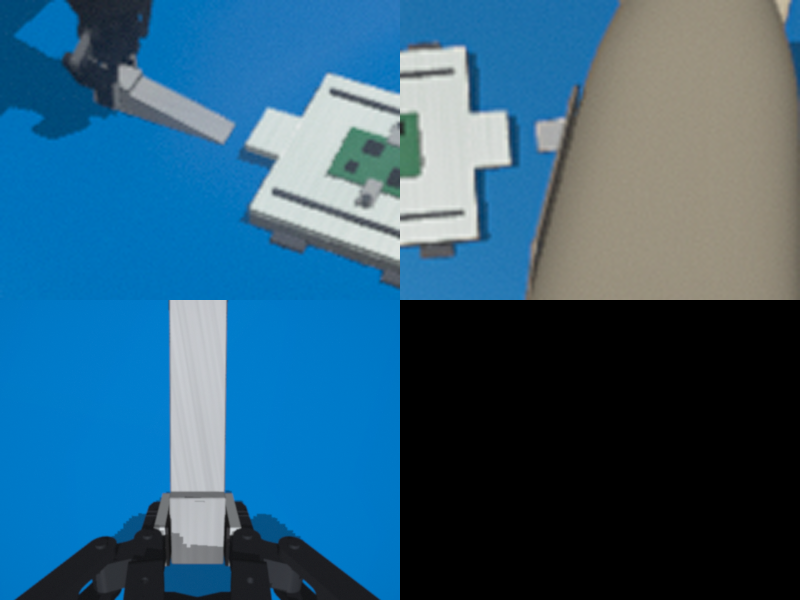

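The wedge is straight in front of the tongue and roughly centred, with its tip about 25 mm short in the top crop. The force still shows the wedge hanging, so I'll seat it gently.

To row units: 0.001 m is 0.0025.

Request:
{"method": "nudge_tcp", "body": {
  "steps": [
    [0, 0, 0.0025, 0, 0, 0],
    [0, 0, 0.0025, 0, 0, 0]
  ]
}}

```text
clock: 8.5
tcp_pos: [0.5795, -0.0226, 0.0307]
orientation: [0.001, 0.676, 0.737, 0.0]
wrist_force: [-3.2, 0.5, 6.7]
finger_gap: 0.0269
grip_force: 60.9
```

Request:
{"method": "nudge_tcp", "body": {
  "steps": [
    [0, 0, 0.0025, 0, 0, 0],
    [0, 0, 0.0025, 0, 0, 0]
  ]
}}

```text
clock: 8.75
tcp_pos: [0.5795, -0.0226, 0.0307]
orientation: [0.001, 0.676, 0.737, 0.0]
wrist_force: [-3.9, -0.3, 13.9]
finger_gap: 0.0269
grip_force: 61.9
```

To row units: 0.07 m is 0.175, -0.001 m is -0.0025.

Request:
{"method": "nudge_tcp", "body": {
  "steps": [
    [0.02, 0, -0.0025, 0, 0, 0],
    [0.045, -0.0025, -0.0025, 0, 0, 0],
    [0.075, -0.0025, -0.0025, 0, 0, 0],
    [0.105, -0.0025, -0.0025, 0, 0, 0],
    [0.135, -0.0025, -0.0025, 0, 0, 0],
    [0.16, -0.0025, -0.0025, 0, 0, 0],
    [0.175, -0.0025, -0.0025, 0, 0, 0],
    [0.175, -0.0025, -0.0025, 0, 0, 0]
  ]
}}

```text
clock: 9.75
tcp_pos: [0.5736, 0.0472, 0.0307]
orientation: [0.002, 0.676, 0.737, 0.001]
wrist_force: [0.6, -2.9, 7.2]
finger_gap: 0.0267
grip_force: 61.0
```

```bash
python3 - <<'E'
from h import *
print(delta((0.570,0.0712,.0307),np.radians(5.0)))
c=cams.read_camera("wrist"); s=cams.read_camera("scene");import pickle; pickle.dump((c,s),open("pre.pkl","wb"))
a=cv2.resize(s["image"][215:305,230:350],(800,600),interpolation=2)[:300]; b=cv2.resize(c["image"],(400,300))
a=cv2.resize(s["image"][215:305,250:370],(400,300),interpolation=2)
cv2.imwrite("pics/w7.png",np.hstack([a,b])[:,:,::-1])
E
```

```text
([0.0242, -0.0015, -0.0001], [0.0034, 0.0013, 0.0002])
```

View pics/w7.png

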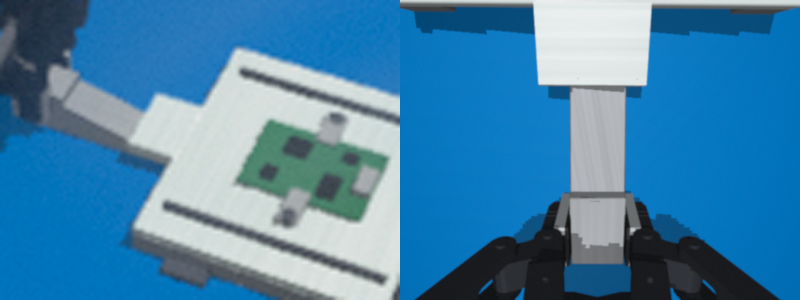

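The tongue's end edge is at row ~85 of the right panel (columns 538–648) with the wedge centred under it (571–625). The block's front edge is at row ~195 and the plate is still down. I'll measure both edges in this one view.

```bash
cat > gap.py <<'E'
from h import *
def edges(c):
    g=cv2.cvtColor(c["image"],cv2.COLOR_RGB2HSV); col=lambda x:c["image"][:,x-2:x+3,0].mean(1)
    out={}
    for n,x in(("L",203),("R",338)):   # columns on tongue beside wedge
        r=col(x)[20:220]; i=np.argmin(np.diff(r)); out[n]=20+i+1
    r=cv2.cvtColor(c["image"],cv2.COLOR_RGB2GRAY)[:,260:300].mean(1)
    d=np.diff(r); out["wedge_tongue"]=60+np.argmax(abs(d[60:200]))+1; out["step"]=230+np.argmin(d[230:300])+1
    return out
def report(c,zt=.024):
    e=edges(c); p0,R0=tool(); u=R0.as_matrix()[:,0]; m=(e["L"]+e["R"])/2
    T=ray(c,(270,m),zt); S=ray(c,(280,e["step"]),.036)
    print(e,"tongue end along",((T-p0)@u).round(4),"step along",((S-p0)@u).round(4),"tongue end at wedge x",((T-S)@u*1000-28).round(1),"end xy",T.round(4))
E
python3 - <<'E'
from gap import *
import pickle
c,s=pickle.load(open("pre.pkl","rb")); report(c)
E
```

```text
{'L': np.int64(119), 'R': np.int64(120), 'wedge_tongue': np.int64(119), 'step': np.int64(268)} tongue end along 0.0725 step along 0.0239 tongue end at wedge x 20.6 end xy [0.5651 0.1193 0.024 ]
```

To row units: 0.01 m is 0.025, 0.007 m is 0.0175.

```bash
cat >> gap.py <<'E'
import pickle
def width(c,z):
    m=int(round((edges(c)["L"]+edges(c)["R"])/2)); W=[]
    im=c["image"][:,:,0].astype(float)
    for r in range(max(m-30,5),m-8):
        row=cv2.GaussianBlur(im[r:r+1],(5,1),0)[0]; d=np.diff(row)
        f=lambda i:i+1+((d[i-1]-d[i+1])/(2*(d[i-1]-2*d[i]+d[i+1])))
        l=f(120+np.argmax(d[120:260])); q=f(290+np.argmin(d[290:440]))
        W.append(np.linalg.norm(ray(c,(q,r+.5),z)-ray(c,(l,r+.5),z)))
    return np.median(W),np.std(W)
def height(c):
    W0=width(pickle.load(open("pre.pkl","rb"))[0],.024)[0]; zs=np.linspace(.015,.05,36)
    w=[width(c,z)[0] for z in zs]; print("W0",W0.round(5),"std",width(c,.024)[1].round(5),"tongue lift mm",((np.interp(-W0,-np.array(w),zs)-.024)*1000).round(2))
E
python3 - <<'E'
from gap import *
c=pickle.load(open("pre.pkl","rb"))[0]; height(c)
E
```

```text
W0 0.05026 std 4e-05 tongue lift mm 0.0
```

Request:
{"method": "nudge_tcp", "body": {
  "steps": [
    [0.0075, -0.0025, 0, 0, 0, 0],
    [0.0175, -0.0025, 0, 0, 0, 0],
    [0.025, -0.0025, 0, 0, 0, 0],
    [0.025, -0.0025, 0, 0, 0, 0]
  ]
}}

```text
clock: 10.35
tcp_pos: [0.5723, 0.0548, 0.0307]
orientation: [0.003, 0.676, 0.737, -0.0]
wrist_force: [1.7, -11.0, 5.8]
finger_gap: 0.0273
grip_force: 60.8
```

```bash
python3 - <<'E'
from gap import *
c=cams.read_camera("wrist"); report(c); height(c); print(tool()[0])
E
```

```text
{'L': np.int64(143), 'R': np.int64(144), 'wedge_tongue': np.int64(143), 'step': np.int64(269)} tongue end along 0.0647 step along 0.0236 tongue end at wedge x 13.1 end xy [0.5646 0.119  0.024 ]
W0 0.05026 std 3e-05 tongue lift mm 1.47
[0.57232793 0.05480946 0.03071296]
```

To row units: 0.01 m is 0.025, 0.006 m is 0.015.

Request:
{"method": "nudge_tcp", "body": {
  "steps": [
    [0.0075, 0, 0, 0, 0, 0],
    [0.015, 0, 0, 0, 0, 0],
    [0.0225, 0, 0, 0, 0, 0],
    [0.025, 0, 0, 0, 0, 0],
    [0.025, 0, 0, 0, 0, 0]
  ]
}}

```text
clock: 11.02
tcp_pos: [0.5714, 0.0645, 0.0307]
orientation: [0.003, 0.676, 0.737, -0.001]
wrist_force: [1.1, -12.3, 6.7]
finger_gap: 0.0268
grip_force: 60.8
```

```bash
python3 - <<'E'
from gap import *
c=cams.read_camera("wrist"); report(c); height(c); print(tool()[0])
E
```

```text
{'L': np.int64(173), 'R': np.int64(174), 'wedge_tongue': np.int64(173), 'step': np.int64(269)} tongue end along 0.0543 step along 0.0236 tongue end at wedge x 2.7 end xy [0.5645 0.1183 0.024 ]
W0 0.05026 std 4e-05 tongue lift mm 3.83
[0.57138911 0.064452   0.03069486]
```

To row units: 0.0045 m is 0.0113, 0.004 m is 0.01.

Request:
{"method": "nudge_tcp", "body": {
  "steps": [
    [0.005, 0, 0, 0, 0, 0],
    [0.01, 0, 0, 0, 0, 0],
    [0.0113, 0, 0, 0, 0, 0],
    [0.0113, 0, 0, 0, 0, 0],
    [0.0113, 0, 0, 0, 0, 0]
  ]
}}

```text
clock: 11.7
tcp_pos: [0.571, 0.0688, 0.0307]
orientation: [0.003, 0.676, 0.736, -0.001]
wrist_force: [2.3, -12.0, 6.5]
finger_gap: 0.0271
grip_force: 60.8
```

```bash
python3 - <<'E'
from gap import *
c=cams.read_camera("wrist"); s=cams.read_camera("scene"); report(c); height(c); print(tool()[0],env.get_state()["wrist_force"])
a=cv2.resize(s["image"][215:305,250:370],(400,300),interpolation=2)
cv2.imwrite("pics/w8.png",np.hstack([a,cv2.resize(c["image"],(400,300))])[:,:,::-1])
E
```

```text
{'L': np.int64(186), 'R': np.int64(187), 'wedge_tongue': np.int64(186), 'step': np.int64(269)} tongue end along 0.0496 step along 0.0236 tongue end at wedge x -1.9 end xy [0.5645 0.118  0.024 ]
W0 0.05026 std 6e-05 tongue lift mm 4.89
[0.57099945 0.06883583 0.03070179] [  0.94515416 -12.62599909   6.29829375]
```

View pics/w8.png

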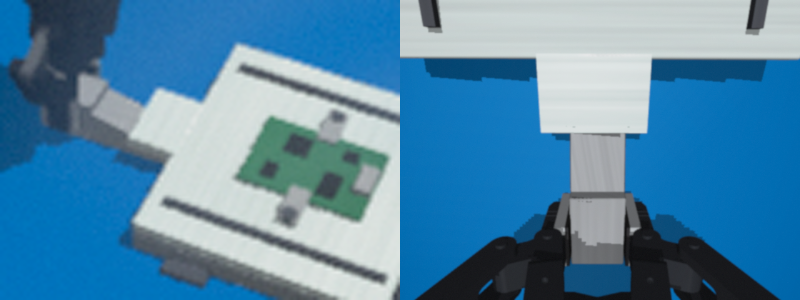

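The tongue now rests on the ramp about 4.9 mm up. It is centred on the wedge, and the gripper is clear of the stage. I'll hold briefly to check it isn't creeping, then hand in.

Request:
{"method": "nudge_tcp", "body": {
  "steps": [
    [0, 0, 0, 0, 0, 0],
    [0, 0, 0, 0, 0, 0],
    [0, 0, 0, 0, 0, 0],
    [0, 0, 0, 0, 0, 0]
  ]
}}

```text
clock: 12.3
tcp_pos: [0.5709, 0.0688, 0.0307]
orientation: [0.003, 0.676, 0.736, -0.001]
wrist_force: [1.9, -11.5, 6.4]
finger_gap: 0.0271
grip_force: 60.8
```

```bash
python3 - <<'E'
from gap import *
c=cams.read_camera("wrist"); height(c); print(env.hand_in())
E
```

```text
W0 0.05026 std 6e-05 tongue lift mm 4.9
the job is handed in; nothing more can be done
None
```

I slid the wedge flat on the mat under the tongue and handed the job in at about 12.3 s, with the tongue lifted about 4.9 mm by wrist camera, the plate resting on the wedge and the gripper still holding it; no verdict came back.

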